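# Count three bearings into the trough of a counting tray and shut its lid

### The arm

A 6-joint arm with a two-finger parallel gripper is mounted at the origin on a cart in front of the work surface, level with it; the furniture and walls round the work are solid. World frame = base frame: x ahead of the robot, y to its left, z up, the work surface at z = 0. Lengths are in m, angles in rad, forces in N, time in s.
With the tool pointing down it reaches from about 0.325 to 0.775 m from the base axis. Payload 5.5 kg.
Tool frame: the origin (TCP) lies at the very end of the fingers, on their centre line; the grasp point (between the pads) lies grip_depth behind it (grip_depth is the distance from the TCP to the grasp point, in m); z points along the fingers, y is the line along which they close (so a half turn about z gives the same grasp; the last joint's range is limited). The gripper opens to 85 mm and grips with 20 to 120 N. Pads are 22 mm wide; open, the fingers measure 114 mm over their backs; the gripper's body (76 mm by 85 mm) begins 54 mm behind the grasp point. The pads swing forward as they close: fully open they stand 13 mm farther back than shut.
Start: joints at [1.053, 0.091, 1.231, -0, 1.82, -0.057], TCP at [0.267, 0.537, 0.231] pointing down, gripper open.
Joint ranges: [-2.87, 2.87], [-0.86, 2.18], [0.17, 2.46], [-1.51, 4.65], [0.06, 2.69], [-2.65, 2.65]. Speed limits (rad/s): [2.57, 2.57, 3.01, 3.14, 3.14, 3.14].

### API

Orientations are given as [roll, pitch, yaw] about the fixed x, y, z axes, in that order (R = Rz(yaw) Ry(pitch) Rx(roll)).
In Python, from cell import get_obs, capture, finish_job, grip_depth gives the robot as it stands.
- The arm moves only by the shell command python3 -m pendant 'ROWS' [FORCE]. ROWS is a JSON object of lists of equal length, an entry for each row: "linear": the shift along the tool's x, y, z in m, a list of three; "dr": the turn, a rotation vector about the tool's x, y, z in rad, a list of three; "claw": the opening, from 0 (shut) to 1 (fully open). A call has 1 to 20 rows; each row shifts and turns the commanded pose from where the row before left it, along the tool's axes as they then stand; what a row does not reach is not made up. A row lasts 1/12 s, in which the tool goes at most 41.7 mm and 7.16 degrees, less where a joint would pass 70% of its speed; a pose out of reach is approached as far as the arm can. A call with a gripper value outside its range is refused whole. The fingers move at their own pace and stop on an object; FORCE is the grip in N (left out, the last holds). Time passes only in rows, so rows that do not move let the fingers close. It gives the time, the measured TCP pose, the force, the opening and the grip force at its end, in the units of the state.
- get_obs(): the state, without advancing time (a new reading comes with each control period).
- capture(name): name is "side" or "top"; returns a dict with "image" (480x640x3 uint8, red, green, blue), "intrinsics" (3x3 intrinsics, pixels), "pose" (4x4, takes a point from camera to world coordinates). Camera axes: x right, y down, z forward; pixel columns grow to the right and rows downward; lengths in m; the calibration is good to about 2 mm. A picture is of the moment at which its call begins. There is no depth.
- finish_job(): hands the job in; it is judged then, once.
The state is a dict: "time": time; "q": joint angles; "qd": joint speeds; "joint_efforts": joint torques, N m; "position": TCP position; "ee_rot": TCP orientation; "ft_force": force on the tool from outside, world axes, zero at the start; "torque": the same for the moment, N m; "finger_gap": finger opening in m; "finger_force": force on a finger pad.
Only numpy, scipy, OpenCV 4.12 (cv2) and the standard library are available. Lean on these libraries where they do the work, as an engineer would, in place of code of your own. Each camera call takes 0.05 s, during which the arm holds its last target. There are 200 camera calls.

### The job

Count out the three ball bearings on the dark blue counting tray: with the fingertips, sweep them across the plate into the trough along its side, then fold the light blue trough lid over and push it fully shut, with all three lying flat in the trough beneath it. Only push things, never pick them up; the star knob stays where it is on the plate, and leave the red bottle and the green-and-white carton beside the tray alone.

Things in the scene. Friction and masses are not known exactly. Their poses are not given: they have to be found in the camera images.
- tray: dark blue counting tray, 250 x 250 mm, fixed. Origin: centre of its underside, on the bench; z up. The trough runs along its +y side; the rest is the flat counting plate, y = -125 to +65 mm, top 28 mm above the bench. A rim 12 mm high, 5 mm wide stands on the plate's -y, -x and +x sides; toward the trough the plate is open, with a plain edge at y = +65 mm
- trough_floor (a point): centre of the trough's floor, axes as the tray's. The trough is 242 mm long in x, 56 mm wide in y (y = +65 to +121 mm on the tray) and 15 mm deep: floor 13 mm, plate 28 mm above the bench. Outer wall (4 mm thick) and far end are as high as the plate; the near end (-x) is a pouring lip 6 mm above the floor that sticks out to x = -146 mm
- lid_hinge (a point): point on the tray: middle of the lid's hinge axis, which runs along the tray's x at y = +126.5 mm, 30 mm above the bench
- trough_lid (a joint): angle of the light blue trough lid (rad): 0 shut, flat over the trough, top 31.5 mm above the bench; 1.57 upright; starts open at 1.65 to 1.95 (stop), leaning out to the tray's +y. The hinge is stiff: the lid stays where it is left (0.5 to 1 N at its edge moves it). A 3 mm panel, 238 mm long in x, free edge 65.5 mm from the axis. Shut, it overlaps the plate's edge by 4 mm
- lid_edge (a point): point on the lid: middle of its free edge; moves with the lid. A low bead (66 mm long, up to 5.5 mm above the lid's top) runs along the edge here
- bearing_1: pale grey ball bearing, a flat ring 38 mm in diameter and 11 mm high, 60 g, lying flat on the plate. Origin: centre of its underside. The four things on the plate lie in a row along the tray's x, about 56 mm apart, in any order
- bearing_2: a second, equal bearing; origin as for bearing_1
- bearing_3: a third, equal bearing; origin as for bearing_1
- star_knob: black star knob, 29 mm across and 32 mm high, standing on its head on the plate with its stud up, in the same row as the bearings; it must stay. Origin: centre of its underside
- threadlock_bottle: small red bottle with a blue nozzle, 25 mm in diameter, 69 mm high, standing on the bench beside the tray (its -y side). Origin: centre of its underside
- carton: small green-and-white carton, 34 x 50 x 19 mm, lying on the bench beside the tray (its -y side). Origin: centre of its underside
Not all that is in view belongs to the job. What is shaped like the bearing_3 but orange, purple or turquoise is not meant.

How it is judged:
On the way, in this order (a step that is already met when the one before it is completed fails the run):
1. all three bearings have dropped into the trough, the lid still open (x of bearing_1 in the frame of trough_floor between -0.121 and 0.121 m and y of bearing_1 in the frame of trough_floor between -0.028 and 0.028 m and z of each of bearing_1, bearing_2, bearing_3 in the frame of trough_floor below 0.012 m and x of bearing_2 in the frame of trough_floor between -0.121 and 0.121 m and y of bearing_2 in the frame of trough_floor between -0.028 and 0.028 m and x of bearing_3 in the frame of trough_floor between -0.121 and 0.121 m and y of bearing_3 in the frame of trough_floor between -0.028 and 0.028 m and value of joint trough_lid above 0.5 rad), for 0.2 s.
2. the lid is shut over them (value of joint trough_lid below 0.06 rad), for 0.2 s.
At the end, for the whole second after the job is handed in: All three bearings lie at rest in the trough, flat on its floor (within 4 mm and 0.12 rad), the lid is shut over them (joint under 0.06 rad), and the star knob, bottle and carton are within 20 mm of where they stood (x of bearing_1 in the frame of trough_floor between -0.121 and 0.121 m and y of bearing_1 in the frame of trough_floor between -0.028 and 0.028 m and z of each of bearing_1, bearing_2, bearing_3 in the frame of trough_floor below 0.004 m and angle between each of bearing_1, bearing_2, bearing_3's own z axis and vertical below 0.12 rad and x of bearing_2 in the frame of trough_floor between -0.121 and 0.121 m and y of bearing_2 in the frame of trough_floor between -0.028 and 0.028 m and x of bearing_3 in the frame of trough_floor between -0.121 and 0.121 m and y of bearing_3 in the frame of trough_floor between -0.028 and 0.028 m and value of joint trough_lid below 0.06 rad and distance of each of star_knob, threadlock_bottle, carton from where it was at the start of the episode below 0.02 m and linear speed of each of bearing_1, bearing_2, bearing_3 below 0.02 m/s); the robot touches nothing.
It fails at once if a bearing is lifted (more than 15 mm above the plate) (z of any of bearing_1, bearing_2, bearing_3 in the frame of tray above 0.043 m).
It fails at once if the star knob is moved more than 20 mm or tipped over (distance of star_knob from where it was at the start of the episode above 0.02 m or angle between star_knob's own z axis and vertical above 0.5 rad).
It fails at once if the bottle or the carton is moved more than 20 mm, or the bottle tipped (distance of any of threadlock_bottle, carton from where it was at the start of the episode above 0.02 m or angle between threadlock_bottle's own z axis and vertical above 0.4 rad).
It also fails if it takes over 54 s, if anything falls off the work surface, if the arm or the gripper's body presses on something with over 40 N, if the wrist force passes 120 N, or if a joint passes its speed limit or range.

## Working session

There is one attempt and no reset: what is moved stays moved. The work goes in short steps, Python scripts to look and compute and a shell command to move; the robot and the scene stay as the last step left them, time stands still between calls to the robot, and variables do not carry over. Pictures are saved under pics/ and viewed, at most 10 in all, crops included, and the job is handed in when it is done.

```bash
mkdir -p pics; ls; python3 - <<'E'
from cell import *
import cv2
print(get_obs(), grip_depth)
for n in ("side","top"):
    c=capture(n); cv2.imwrite(f"pics/{n}0.png",c["image"][:,:,::-1]); print(n,c["intrinsics"].round(1).tolist(),c["pose"].round(4).tolist())
E
```

```text
pics
{'time': 0.0, 'q': array([ 1.05328910e+00,  9.18527583e-02,  1.23188677e+00,  8.81941171e-06,
        1.81977906e+00, -5.67133097e-02]), 'qd': array([-3.12761886e-04,  2.07542540e-04, -1.95407937e-04,  2.09615070e-03,
        1.36337453e-03,  2.75324773e-05]), 'joint_efforts': array([-1.10738878e-03, -4.58722043e+01, -4.18021774e+01, -2.61412242e-04,
        1.17688661e-02, -2.97774852e-05]), 'position': array([0.26666484, 0.53717632, 0.23015401]), 'ee_rot': array([-3.13967030e+00, -1.17705218e-04,  2.68080079e+00]), 'ft_force': array([-1.01229459,  0.05666461,  0.58789426]), 'torque': array([0.00868051, 0.00255018, 0.01111752]), 'finger_force': 0.0, 'finger_gap': 0.08539551146751216} 0.0187
side [[527.1, 0.0, 319.6], [0.0, 527.1, 234.8], [0.0, 0.0, 1.0]] [[0.895, -0.2073, 0.3949, 0.1266], [-0.4458, -0.4394, 0.7798, -0.7962], [0.0119, -0.874, -0.4857, 0.543], [0.0, 0.0, 0.0, 1.0]]
top [[588.2, 0.0, 324.2], [0.0, 588.2, 235.7], [0.0, 0.0, 1.0]] [[0.0098, -0.9909, 0.1345, 0.4361], [-0.9998, -0.0123, -0.0174, 0.0033], [0.0189, -0.1343, -0.9908, 0.9659], [0.0, 0.0, 0.0, 1.0]]
```

View pics/top0.png

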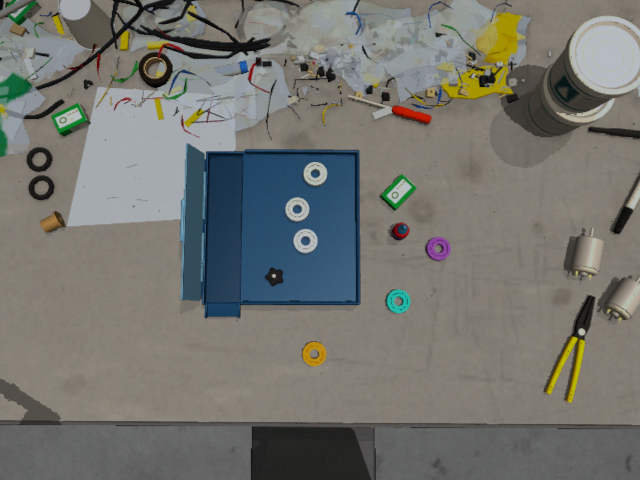

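View pics/side0.png

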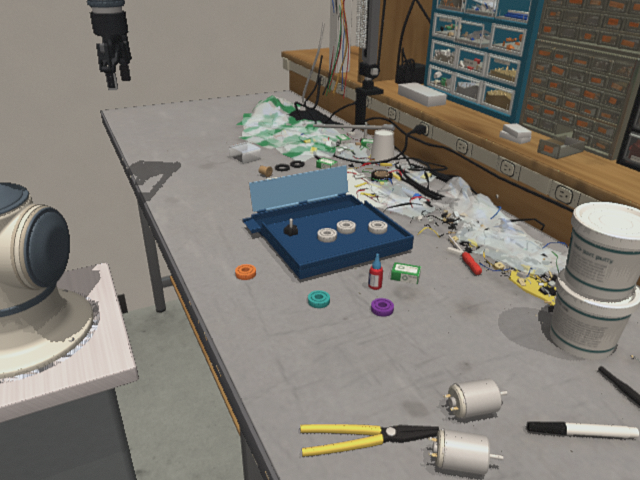

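The top view shows the tray nearly aligned with the world axes, with the trough on the left (+y). The bearings are near px (315,174), (297,209) and (305,241), and the knob is at (275,277). I'll enlarge this area to read positions.

```bash
python3 - <<'E'
import cv2
i=cv2.imread("pics/top0.png")[140:325,175:420]
cv2.imwrite("pics/crop0.png",cv2.resize(i,None,fx=3.2,fy=3.2,interpolation=cv2.INTER_CUBIC))
E
```

```text
(no output)
```

View pics/crop0.png

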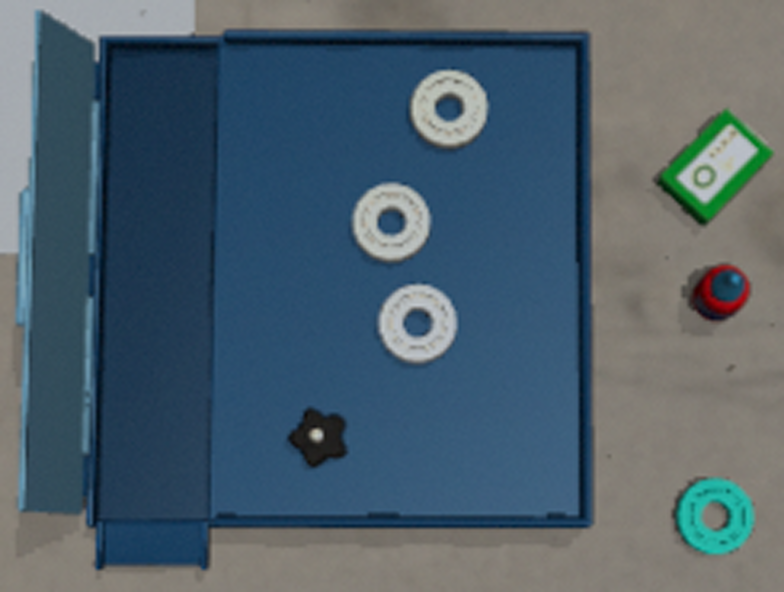

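The crop shows the rim corners at about (591,33) and (591,525), and the plate edge running from (219,42) to (210,520). It also gives the bearing centres (449,108), (391,222), (418,323) and the knob head (318,437). Next I convert these to the tray frame.

```bash
cat > h.py <<'E'
import numpy as np
from cell import *
def ray(c,uv,z):
    K,P=c["intrinsics"],c["pose"]
    d=P[:3,:3]@np.linalg.inv(K)@[uv[0],uv[1],1]; o=P[:3,3]
    return o+d*(z-o[2])/d[2]
def crop(c,uv,z): return ray(c,(uv[0]/3.2+175,uv[1]/3.2+140),z)
E
python3 - <<'E'
from h import *
from scipy.optimize import least_squares
c=capture("top")
pts=[((591,33),.040,(125,-125)),((591,525),.040,(-125,-125)),((225,31),.040,(125,65)),((219,42),.028,(121,65)),((210,520),.028,(-121,65)),((100,37),.028,(125,125)),((92,525),.028,(-125,125))]
W=np.array([crop(c,u,z)[:2] for u,z,_ in pts]);L=np.array([p[2] for p in pts])/1e3
R=lambda a:np.array([[np.cos(a),-np.sin(a)],[np.sin(a),np.cos(a)]])
s=least_squares(lambda p:(L@R(p[2]).T+p[:2]-W).ravel(),[.47,.1,0],loss='soft_l1',f_scale=.002)
print(s.x,(s.fun.reshape(-1,2)*1e3).round(1).tolist())
for n,u,z in [("b far",(449,108),.039),("b mid",(391,222),.039),("b near",(418,323),.039),("knob",(318,437),.045),("knobstud",(316,435),.060),("carton",(717,165),.019),("bottle",(723,292),.04)]:
    w=crop(c,u,z)[:2]; print(n,w.round(4),"tray",((w-s.x[:2])@R(s.x[2])*1e3).round(1))
# lid edge: free-edge far corner/near corner
for u in [(38,12),(22,510)]: 
  for z in (.09,.095): w=crop(c,u,z)[:2];print(((w-s.x[:2])@R(s.x[2])*1e3).round(1))
E
```

```text
[0.57707674 0.0540752  0.00925478] [[0.9, -0.6], [-1.2, -2.5], [0.9, 4.2], [-0.7, -0.2], [0.2, -0.0], [1.0, -0.9], [-1.3, 2.0]]
b far [0.6626 0.0024] tray [ 85.1 -52.5]
b mid [0.6039 0.0307] tray [ 26.6 -23.6]
b near [0.5532 0.0165] tray [-24.2 -37.4]
knob [0.4957 0.0644] tray [-81.3  11.1]
knobstud [0.4957 0.0644] tray [-81.3  11.1]
carton [ 0.6395 -0.1358] tray [  60.7 -190.4]
bottle [ 0.5705 -0.1352] tray [  -8.3 -189.2]
[118.5 144.1]
[117. 143.]
[-118.1  144. ]
[-118.2  142.9]
```

```bash
python3 -m pendant '{"linear":[[0,0,0],[0,0,0],[0,0,0],[0,0,0],[0,0,0],[0,0,0],[0,0,0],[0,0,0],[0,0,0],[0,0,0],[0,0,0]],"dr":[[0,0,0.11],[0,0,0.11],[0,0,0.11],[0,0,0.11],[0,0,0.11],[0,0,0.11],[0,0,0.11],[0,0,0.11],[0,0,0.11],[0,0,0.11],[0,0,0]],"claw":[0.24,0.24,0.24,0.24,0.24,0.24,0.24,0.24,0.24,0.24,0.24]}' 20
python3 -m pendant '{"linear":[[-0.029,0.02,0],[-0.029,0.02,0],[-0.029,0.02,0],[-0.029,0.02,0],[-0.029,0.02,0],[-0.029,0.02,0],[-0.029,0.02,0],[-0.029,0.02,0],[-0.029,0.02,0],[-0.029,0.02,0],[-0.029,0.02,0],[-0.029,0.02,0],[-0.029,0.02,0],[-0.029,0.02,0],[-0.029,0.02,0],[-0.029,0.02,0],[-0.029,0.02,0],[-0.029,0.02,0],[-0.029,0.02,0],[0,0,0]],"dr":[[0,0,0],[0,0,0],[0,0,0],[0,0,0],[0,0,0],[0,0,0],[0,0,0],[0,0,0],[0,0,0],[0,0,0],[0,0,0],[0,0,0],[0,0,0],[0,0,0],[0,0,0],[0,0,0],[0,0,0],[0,0,0],[0,0,0],[0,0,0]],"claw":[0.24,0.24,0.24,0.24,0.24,0.24,0.24,0.24,0.24,0.24,0.24,0.24,0.24,0.24,0.24,0.24,0.24,0.24,0.24,0.24]}'
```

```text
time: 1.07
position: [0.2667, 0.5373, 0.2308]
ee_rot: [-3.141, 0.001, 1.577]
ft_force: [0.4, -0.9, -0.3]
finger_gap: 0.0205
finger_force: 0.0
time: 2.73
position: [0.6542, -0.0155, 0.2285]
ee_rot: [-3.139, 0.002, 1.579]
ft_force: [1.8, -0.9, -0.1]
finger_gap: 0.0202
finger_force: 0.0
```

```bash
python3 -m pendant '{"linear":[[-0.021,0.009,0.025],[0,0,0.035],[0,0,0.035],[0,0,0.03],[0,0,0.025],[0,0,0.02],[0,0,0.01],[0,0,0]],"dr":[[0,0,0],[0,0,0],[0,0,0],[0,0,0],[0,0,0],[0,0,0],[0,0,0],[0,0,0]],"claw":[0.24,0.24,0.24,0.24,0.24,0.24,0.24,0.24]}'
python3 - <<'E'
from h import *; import cv2
for n in("top","side"):
    c=capture(n); i=c["image"][:,:,::-1]
    i=i[140:325,175:420] if n=="top" else i[160:290,230:430]
    cv2.imwrite(f"pics/{n}1.png",cv2.resize(i,None,fx=3.2,fy=3.2,interpolation=cv2.INTER_CUBIC))
E
```

```text
time: 3.4
position: [0.6595, -0.0302, 0.0476]
ee_rot: [-3.136, -0.001, 1.583]
ft_force: [0.9, -0.2, -1.1]
finger_gap: 0.0205
finger_force: 0.0
```

View pics/side1.png

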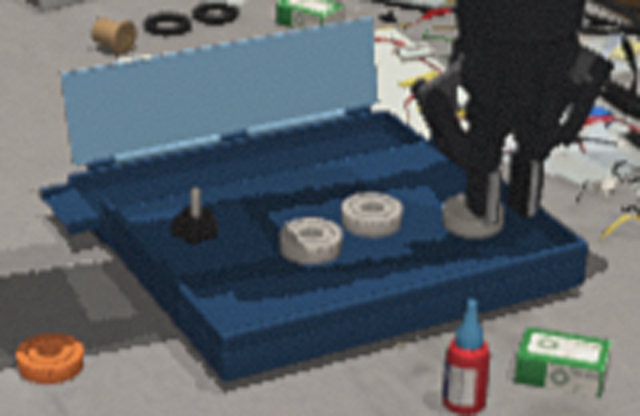

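```bash
python3 - <<'E'
from h import *
c=capture("side");K,P=c["intrinsics"],c["pose"]
for p in [(.6595-.017,-.0302,.049),(.6595+.017,-.0302,.049),(.6626,.0024,.039)]:
    q=P[:3,:3].T@(np.array(p)-P[:3,3]);u=K@q/q[2];print((u[:2]-[230,160])*3.2)
print(get_obs()["position"])
E
```

```text
[472.13169444 220.42238684]
[518.45407547 209.39043575]
[470.78703546 205.85470155]
[ 0.66241449 -0.03057156  0.05332894]
```

View pics/top1.png

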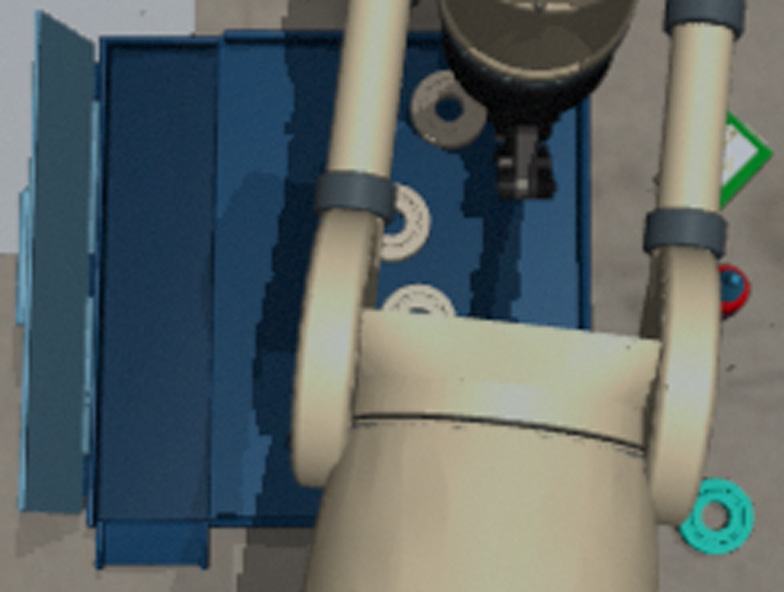

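```bash
python3 -m pendant '{"linear":[[0,0,0],[0,0,0],[0,0,0]],"dr":[[0,0,0],[0,0,0],[0,0,0]],"claw":[0.24,0.24,0.24]}'; python3 -c "
from cell import *
for i in range(3): capture('top'); print(get_obs()['position'])"
```

```text
time: 3.8
position: [0.6622, -0.0307, 0.0529]
ee_rot: [3.139, 0.0, 1.581]
ft_force: [-0.4, -0.1, -0.8]
finger_gap: 0.0206
finger_force: 0.0
[ 0.66202748 -0.03071714  0.05245476]
[ 0.66185174 -0.03069443  0.05211165]
[ 0.66173392 -0.03064993  0.05183741]
```

```bash
python3 -m pendant '{"linear":[[-0.008,0,0],[0,0,0.012],[0,0,0.006],[0,0,0.003],[0,0,0],[0,0,0],[0,0,0]],"dr":[[0,0,0],[0,0,0],[0,0,0],[0,0,0],[0,0,0],[0,0,0],[0,0,0]],"claw":[0.24,0.24,0.24,0.24,0.24,0.24,0.24]}'
```

```text
time: 4.53
position: [0.6614, -0.0385, 0.0298]
ee_rot: [-3.141, -0.0, 1.581]
ft_force: [0.1, -0.8, -0.6]
finger_gap: 0.0204
finger_force: 0.0
```

```bash
python3 -m pendant '{"linear":[[0.005,0,-0.001],[0.009,0,0],[0.009,0,0],[0.009,0,0],[0.009,0,0],[0.009,0,0],[0.009,0,0],[0.009,0,0],[0.009,0,0],[0.009,0,0],[0.009,0,0],[0.009,0,0],[0.009,0,0],[0.009,0,0],[0.009,0,0],[0.009,0,0],[0.009,0,0],[0.008,0,0],[0.008,0,0],[0.005,0,0]],"dr":[[0,0,0],[0,0,0],[0,0,0],[0,0,0],[0,0,0],[0,0,0],[0,0,0],[0,0,0],[0,0,0],[0,0,0],[0,0,0],[0,0,0],[0,0,0],[0,0,0],[0,0,0],[0,0,0],[0,0,0],[0,0,0],[0,0,0],[0,0,0]],"claw":[0.24,0.24,0.24,0.24,0.24,0.24,0.24,0.24,0.24,0.24,0.24,0.24,0.24,0.24,0.24,0.24,0.24,0.24,0.24,0.24]}'
python3 -m pendant '{"linear":[[0,0,0],[0,0,0],[0,0,0]],"dr":[[0,0,0],[0,0,0],[0,0,0]],"claw":[0.24,0.24,0.24]}'
python3 - <<'E'
from h import *; import cv2
A=[]
for n in("top","side"):
    c=capture(n); i=c["image"][:,:,::-1]
    i=i[140:325,175:420] if n=="top" else i[160:290,230:430]
    A.append(cv2.resize(i,(540,int(540*i.shape[0]/i.shape[1])),interpolation=cv2.INTER_CUBIC))
w=np.vstack(A);s=600/w.shape[0];cv2.imwrite("pics/both2.png",cv2.resize(w,None,fx=s,fy=s))
E
```

```text
time: 6.2
position: [0.6597, 0.1327, 0.0311]
ee_rot: [-3.141, -0.0, 1.581]
ft_force: [-0.1, 0.1, 0.1]
finger_gap: 0.0204
finger_force: 0.0
time: 6.45
position: [0.6599, 0.1311, 0.0312]
ee_rot: [-3.142, 0.0, 1.581]
ft_force: [0.2, -0.0, 0.3]
finger_gap: 0.0209
finger_force: 0.0
```

View pics/both2.png

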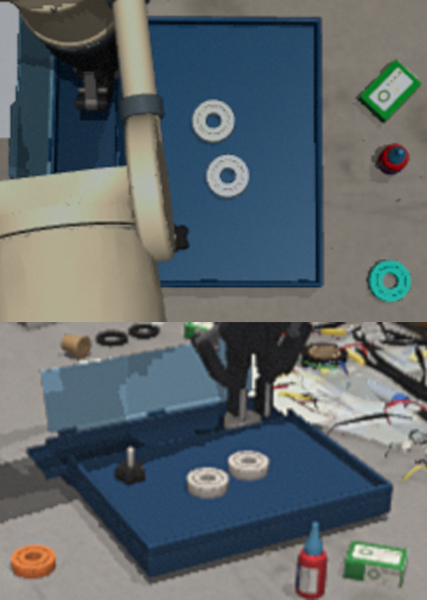

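The far bearing has left the plate and sits in the trough beneath the fingers. The other two, at (213,121) and (227,176), and the knob haven't moved. Next is the middle bearing.

```bash
python3 -m pendant '{"linear":[[-0.005,0,-0.02],[-0.016,-0.006,-0.02],[-0.02,-0.01,0],[-0.02,-0.01,0],[-0.02,-0.01,0],[-0.02,-0.01,0],[-0.02,-0.01,0],[-0.02,0,0],[0,0,0],[0,0,0],[0,0,0.02],[0,0,0.015],[0,0,0.004],[0,0,0],[0,0,0],[0,0,0]],"dr":[[0,0,0],[0,0,0],[0,0,0],[0,0,0],[0,0,0],[0,0,0],[0,0,0],[0,0,0],[0,0,0],[0,0,0],[0,0,0],[0,0,0],[0,0,0],[0,0,0],[0,0,0],[0,0,0]],"claw":[0.24,0.24,0.24,0.24,0.24,0.24,0.24,0.24,0.24,0.24,0.24,0.24,0.24,0.24,0.24,0.24]}'
```

```text
time: 7.88
position: [0.606, -0.0098, 0.0336]
ee_rot: [3.14, 0.0, 1.581]
ft_force: [-0.1, 0.1, 0.2]
finger_gap: 0.0207
finger_force: 0.0
```

```bash
python3 -m pendant '{"linear":[[0,-0.001,0.0025],[0.004,0,0],[0.008,0,0],[0.008,0,0],[0.008,0,0],[0.008,0,0],[0.008,0,0],[0.008,0,0],[0.008,0,0],[0.008,0,0],[0.008,0,0],[0.008,0,0],[0.008,0,0],[0.008,0,0],[0.008,0,0],[0.008,0,0],[0.008,0,0],[0.008,0,0],[0.008,0,0],[0.006,0,0]],"dr":[[0,0,0],[0,0,0],[0,0,0],[0,0,0],[0,0,0],[0,0,0],[0,0,0],[0,0,0],[0,0,0],[0,0,0],[0,0,0],[0,0,0],[0,0,0],[0,0,0],[0,0,0],[0,0,0],[0,0,0],[0,0,0],[0,0,0],[0,0,0]],"claw":[0.24,0.24,0.24,0.24,0.24,0.24,0.24,0.24,0.24,0.24,0.24,0.24,0.24,0.24,0.24,0.24,0.24,0.24,0.24,0.24]}'
python3 -m pendant '{"linear":[[0.002,0,0],[0,0,0],[0,0,0]],"dr":[[0,0,0],[0,0,0],[0,0,0]],"claw":[0.24,0.24,0.24]}'
```

```text
time: 9.55
position: [0.6027, 0.1369, 0.0297]
ee_rot: [-3.141, -0.0, 1.581]
ft_force: [-0.2, -0.4, 0.1]
finger_gap: 0.0207
finger_force: 0.0
time: 9.8
position: [0.6028, 0.1377, 0.0297]
ee_rot: [-3.142, 0.0, 1.581]
ft_force: [0.1, -1.0, -0.4]
finger_gap: 0.0206
finger_force: 0.0
```

```bash
python3 -m pendant '{"linear":[[-0.008,0,-0.02],[-0.02,-0.007,-0.02],[-0.022,-0.01,0],[-0.022,-0.01,0],[-0.022,-0.01,0],[-0.022,-0.01,0],[-0.022,0,0],[-0.022,0,0],[0,0,0],[0,0,0],[0,0,0.02],[0,0,0.015],[0,0,0.004],[0,0,0],[0,0,0],[0,0,0]],"dr":[[0,0,0],[0,0,0],[0,0,0],[0,0,0],[0,0,0],[0,0,0],[0,0,0],[0,0,0],[0,0,0],[0,0,0],[0,0,0],[0,0,0],[0,0,0],[0,0,0],[0,0,0],[0,0,0]],"claw":[0.24,0.24,0.24,0.24,0.24,0.24,0.24,0.24,0.24,0.24,0.24,0.24,0.24,0.24,0.24,0.24]}'
```

```text
time: 11.13
position: [0.5579, -0.0223, 0.0317]
ee_rot: [3.14, 0.0, 1.581]
ft_force: [-0.1, 0.4, 0.5]
finger_gap: 0.0205
finger_force: 0.0
```

```bash
python3 -m pendant '{"linear":[[0,-0.004,0.001],[0.004,0,0],[0.0085,0,0],[0.0085,0,0],[0.0085,0,0],[0.0085,0,0],[0.0085,0,0],[0.0085,0,0],[0.0085,0,0],[0.0085,0,0],[0.0085,0,0],[0.0085,0,0],[0.0085,0,0],[0.0085,0,0],[0.0085,0,0],[0.0085,0,0],[0.0085,0,0],[0.0085,0,0],[0.0085,0,0],[0.006,0,0]],"dr":[[0,0,0],[0,0,0],[0,0,0],[0,0,0],[0,0,0],[0,0,0],[0,0,0],[0,0,0],[0,0,0],[0,0,0],[0,0,0],[0,0,0],[0,0,0],[0,0,0],[0,0,0],[0,0,0],[0,0,0],[0,0,0],[0,0,0],[0,0,0]],"claw":[0.24,0.24,0.24,0.24,0.24,0.24,0.24,0.24,0.24,0.24,0.24,0.24,0.24,0.24,0.24,0.24,0.24,0.24,0.24,0.24]}'
python3 -m pendant '{"linear":[[0.001,0,0],[0,0,0],[0,0,0],[0,0,-0.03],[0,0,-0.04],[0,0,-0.04],[0,0,-0.03],[0,0.01,0],[0,0.01,0],[0,0.01,0],[0,0.01,0],[0,0.01,0],[0,0,0],[0,0,0]],"dr":[[0,0,0],[0,0,0],[0,0,0],[0,0,0],[0,0,0],[0,0,0],[0,0,0],[0,0,0],[0,0,0],[0,0,0],[0,0,0],[0,0,0],[0,0,0],[0,0,0]],"claw":[0.24,0.24,0.24,0.24,0.1,0,0,0,0,0,0,0,0,0]}'
```

```text
time: 12.8
position: [0.5517, 0.1329, 0.0297]
ee_rot: [-3.141, -0.0, 1.581]
ft_force: [0.2, -0.1, -0.7]
finger_gap: 0.0203
finger_force: 0.0
time: 13.97
position: [0.6018, 0.1327, 0.1693]
ee_rot: [-3.141, 0.0, 1.58]
ft_force: [0.6, 0.1, -0.4]
finger_gap: 0.0001
finger_force: 0.0
```

```bash
python3 -m pendant '{"linear":[[0.02,0.005,0],[0.03,0.005,0],[0.03,0.005,0],[0.03,0.005,0],[0.01,0.005,0],[0,0,0],[0,0,0],[0,0,0]],"dr":[[0,0,0],[0,0,0],[0,0,0],[0,0,0],[0,0,0],[0,0,0],[0,0,0],[0,0,0]],"claw":[0,0,0,0,0,0,0,0]}'
python3 - <<'E'
from h import *; import cv2
A=[]
for n in("top","side"):
    c=capture(n); i=c["image"][:,:,::-1]
    i=i[140:325,175:420] if n=="top" else i[160:290,230:430]
    A.append(cv2.resize(i,(540,int(540*i.shape[0]/i.shape[1])),interpolation=cv2.INTER_CUBIC))
w=np.vstack(A);s=600/w.shape[0];cv2.imwrite("pics/both3.png",cv2.resize(w,None,fx=s,fy=s))
E
```

```text
time: 14.63
position: [0.6254, 0.2525, 0.1699]
ee_rot: [-3.141, 0.001, 1.58]
ft_force: [0.2, -0.8, 0.4]
finger_gap: -0.0002
finger_force: 0.0
```

View pics/both3.png

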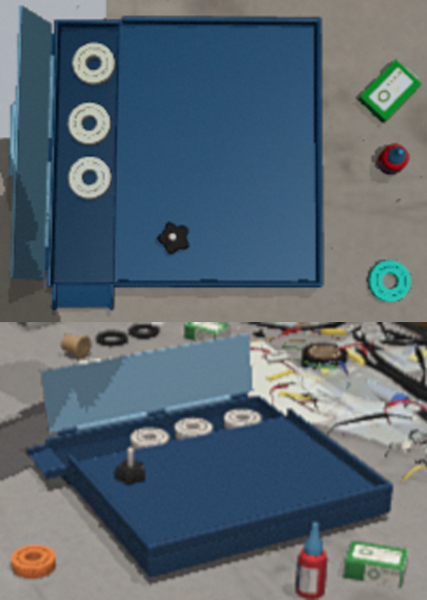

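All three bearings lie flat in the trough, at (93,63), (89,123) and (89,178), and the knob, bottle and carton are where they were. Now I fold the lid from behind.

```bash
python3 -m pendant '{"linear":[[0,0,0.025],[0,0,0.035],[0,0,0.03],[0,0,0.01],[0,0,0],[0,0,0],[-0.015,0,0],[-0.015,0,0],[-0.01,0,0],[-0.01,0,0],[-0.01,0,0],[-0.01,0,0],[-0.01,0,0],[-0.01,0,0],[-0.01,0,0],[0,0,0],[0,0,0]],"dr":[[0,0,0],[0,0,0],[0,0,0],[0,0,0],[0,0,0],[0,0,0],[0,0,0],[0,0,0],[0,0,0],[0,0,0],[0,0,0],[0,0,0],[0,0,0],[0,0,0],[0,0,0],[0,0,0],[0,0,0]],"claw":[0,0,0,0,0,0,0,0,0,0,0,0,0,0,0,0,0]}'
```

```text
time: 16.15
position: [0.6267, 0.1528, 0.0697]
ee_rot: [-3.141, 0.0, 1.58]
ft_force: [-0.0, 0.1, -0.9]
finger_gap: -0.0001
finger_force: 0.0
```

```bash
python3 -m pendant '{"linear":[[-0.004,0,0.004],[-0.004,0,0.004],[-0.003,0,0.005],[-0.003,0,0.005],[-0.002,0,0.005],[-0.001,0,0.005],[-0.001,0,0.004],[0,0,0.003],[0,0,0],[0,0,0]],"dr":[[0,0,0],[0,0,0],[0,0,0],[0,0,0],[0,0,0],[0,0,0],[0,0,0],[0,0,0],[0,0,0],[0,0,0]],"claw":[0,0,0,0,0,0,0,0,0,0]}'
python3 -m pendant '{"linear":[[0,0,0.001],[0,0,0.001],[0,0,0],[0,0,0]],"dr":[[0,0,0],[0,0,0],[0,0,0],[0,0,0]],"claw":[0,0,0,0]}'
```

```text
time: 16.98
position: [0.6267, 0.1356, 0.0345]
ee_rot: [-3.141, 0.0, 1.581]
ft_force: [0.0, -1.2, 0.8]
finger_gap: 0.0002
finger_force: 0.0
time: 17.32
position: [0.6269, 0.1356, 0.0329]
ee_rot: [3.141, -0.0, 1.581]
ft_force: [0.3, -1.0, -0.8]
finger_gap: 0.0002
finger_force: 0.0
```

```bash
python3 -m pendant '{"linear":[[0,0,0.001],[0,0,0.001],[0,0,0],[0,0,0],[0,0,0]],"dr":[[0,0,0],[0,0,0],[0,0,0],[0,0,0],[0,0,0]],"claw":[0,0,0,0,0]}'
```

```text
time: 17.73
position: [0.627, 0.1355, 0.0315]
ee_rot: [3.141, -0.0, 1.581]
ft_force: [-1.6, -0.6, 5.6]
finger_gap: -0.0
finger_force: 2.6
```

Contact came at 5.6 N with z = 31.5 mm, which is the height of the shut lid's top. I'll retract straight up, clear the view and check.

```bash
python3 -m pendant '{"linear":[[0,0,-0.01],[0,0,-0.03],[0,0,-0.04],[0,0,-0.04],[0.03,0,-0.02],[0.04,0,0],[0.04,0,0],[0.04,0,0],[0.04,0,0],[0,0,0],[0,0,0],[0,0,0]],"dr":[[0,0,0],[0,0,0],[0,0,0],[0,0,0],[0,0,0],[0,0,0],[0,0,0],[0,0,0],[0,0,0],[0,0,0],[0,0,0],[0,0,0]],"claw":[0,0,0,0,0,0,0,0,0,0,0,0]}'
python3 - <<'E'
from h import *; import cv2
A=[]
for n in("top","side"):
    c=capture(n); i=c["image"][:,:,::-1]
    i=i[140:325,175:420] if n=="top" else i[160:290,230:430]
    A.append(cv2.resize(i,(540,int(540*i.shape[0]/i.shape[1])),interpolation=cv2.INTER_CUBIC))
w=np.vstack(A);s=600/w.shape[0];cv2.imwrite("pics/both4.png",cv2.resize(w,None,fx=s,fy=s))
E
```

```text
time: 18.73
position: [0.6249, 0.3255, 0.1705]
ee_rot: [-3.141, 0.001, 1.581]
ft_force: [0.8, 0.1, -0.2]
finger_gap: -0.0
finger_force: 0.0
```

View pics/both4.png

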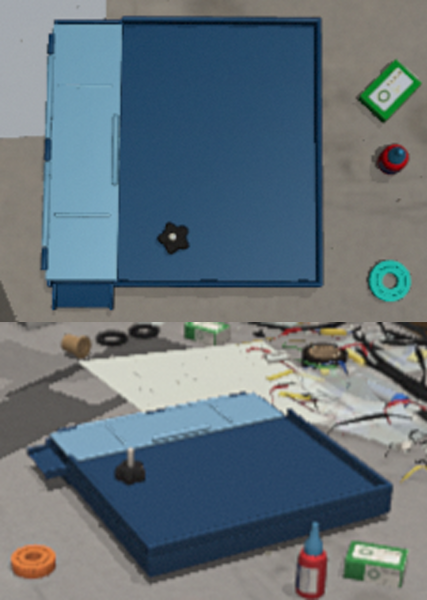

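The lid lies flat over the trough, with its edge at about x = 120 px in the top view. The knob, bottle and carton haven't moved, and the arm is clear.

```bash
python3 -c "
from cell import *
print(finish_job())"
```

```text
the job is handed in; nothing more can be done
None
```

I handed the job in at about 19 s: all three bearings were seen lying flat in the trough before I pushed the lid fully shut over them, and the knob, bottle and carton had not visibly moved; the hand-in gave no verdict.

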